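# Start the sole press from its control box

### The job

Start the shoe-sole press from the cordless grey control box on the mat: push the yellow button right down for about half a second and let it spring back up, then do the same with the green button. Do not press the red stop button, never hold two buttons down together, and leave the glass jar with the green lid standing where it is.

Things in the scene. Friction and masses are not known exactly. Their poses are not given: they have to be found in the camera images.
- yellow_top (a point): Yellow round push button on the grey control box; cap 36 mm across. Point: centre of the cap's top, z up, about 84 mm above the bench, 12 above its black collar. First to press. All three caps: 8 mm of straight-down spring travel, start to move at 1.5 N, right down at 5 N, spring back by themselves; the point sinks with the cap.
- green_top (a point): Green round push button on the grey control box; cap 36 mm across. Point: centre of the cap's top, z up, about 84 mm above the bench, 12 above its black collar. Second to press. The three stand 75 mm apart in a row along a fixed box 250 x 110 mm, 59 mm high; which colour has which place varies, as do the box's place and yaw.
- red_top (a point): Red round push button on the grey control box; cap 36 mm across. Point: centre of the cap's top, z up, about 84 mm above the bench, 12 above its black collar. The stop button: leave it alone. Same collar (52 mm across) and spring as the others.
- jar: Loose glass jar with a green screw lid, 64 mm across, 75 mm tall, 0.15 to 0.28 kg, standing on the mat beyond the box's far long side. Origin: centre of its underside; z up. Other loose bystanders (a tan shoe sole with a black heel, a red screwdriver, a yellow wax block, all under 50 mm high) lie around the box.

How it is judged:
By the outcome, as a careful person would: the job done as asked, in the order asked, and still so for the second after the job is handed in, with the robot touching nothing.
It also fails if it takes over 32 s, if anything falls off the work surface, if the arm or the gripper's body presses on something with over 40 N, if the wrist force passes 120 N, or if a joint passes its speed limit or range.

### The arm

A 6-joint arm with a two-finger parallel gripper is mounted at the origin on the work surface. World frame = base frame: x ahead of the robot, y to its left, z up, the work surface at z = 0. Lengths are in m, angles in rad, forces in N, time in s.
With the tool pointing down it reaches from about 0.325 to 0.9 m from the base axis. Payload 6.1 kg.
Tool frame: the origin (TCP) lies midway between the tips of the shut fingers; the grasp point (between the pads) lies 19 mm behind it; z points along the fingers, y is the line along which they close (so a half turn about z gives the same grasp; the last joint's range is limited). The gripper opens to 85 mm and grips with 20 to 120 N. Pads are 22 mm wide; open, the fingers measure 114 mm over their backs; the gripper's body (76 mm by 85 mm) begins 54 mm behind the grasp point. The pads swing forward as they close: fully open they stand 13 mm farther back than shut.
Start: joints at [1.173, 0.22, 1.526, -0, 1.395, -0.126], TCP at [0.168, 0.602, 0.231] pointing down, gripper open.
Joint ranges: [-2.98, 2.98], [-0.91, 2.08], [0.09, 2.57], [-1.24, 4.39], [0.2, 2.65], [-2.68, 2.68]. Speed limits (rad/s): [2.57, 2.57, 3.01, 3.14, 3.14, 3.14].

### API

Orientations are given as [roll, pitch, yaw] about the fixed x, y, z axes, in that order (R = Rz(yaw) Ry(pitch) Rx(roll)).
In Python, from plant import movep, move_l, set_joints, gripper_to, hold, inverse_kinematics, observe, get_image, get_calibration, Unreachable, job_done gives the robot as it stands. Calls block until the motion is done:
- movep(position, orientation): joint-space move of the TCP to a pose.
- move_l(position, feed=0.15, rotation=None, max_force=None): straight line of the TCP; rotation=None keeps the orientation; feed is the mean speed in m/s. With max_force (N) it stops when the force on the tool has changed by that much, and returns True; else False.
- set_joints(angles): joint-space move.
- gripper_to(opening, f_grip=None): finger opening in m; f_grip is the grip in N (None keeps the last); returns when the fingers have stopped.
- hold(seconds).
- inverse_kinematics(position, orientation): joint angles nearest the present ones, or None.
- observe(): the state.
- get_image(name): name is "scene" or "top" or "wrist"; returns (picture, depth): 480x640x3 uint8, red, green, blue; 480x640 float32, m along the optical axis (not along the pixel's ray), 0 where there is no reading.
- get_calibration(name): a dict with "intrinsics" (3x3 intrinsics, pixels), "world_from_camera" (4x4, takes a point from camera to world coordinates). Camera axes: x right, y down, z forward; pixel columns grow to the right and rows downward; lengths in m; the calibration is good to about 2 mm. A picture is of the moment at which its call begins: read the wrist's pose just before it. get_calibration takes no time and is no camera call; for the wrist camera it gives the pose at the moment of the call.
A pose or a line that the arm cannot do raises Unreachable and nothing moves.
- job_done(): hands the job in; it is judged then, once.
The state is a dict: "time_s": time; "q": joint angles; "joint_velocities": joint speeds; "joint_torque": joint torques, N m; "eef_pos": TCP position; "tcp_rot": TCP orientation; "ft_force": force on the tool from outside, world axes, zero at the start; "torque": the same for the moment, N m; "opening": finger opening in m; "grasp_force": force on a finger pad.
Only numpy, scipy, OpenCV 4.12 (cv2) and the standard library are available. Lean on these libraries where they do the work, as an engineer would, in place of code of your own. Each camera call takes 0.05 s, during which the arm holds its last target. There are 200 camera calls.

## Working session

There is one attempt and no reset: what is moved stays moved. The work goes in short steps, each a Python script; the robot and the scene stay as the last script left them, time stands still between calls to the robot, and variables do not carry over. Pictures are saved under pics/ and viewed, at most 10 in all, crops included, and the job is handed in when it is done.

```bash
mkdir -p pics; python3 - <<'E'
from plant import *
import cv2,numpy as np
for n in("top","scene"):
    p,d=get_image(n);cv2.imwrite(f"pics/{n}.png",p[...,::-1]);np.savez(f"{n}.npz",p=p,d=d,**get_calibration(n))
print(observe())
E
```

```text
{'time_s': 0.1, 'q': array([ 1.17289232e+00,  2.21168606e-01,  1.52749653e+00, -1.46123608e-05,
        1.39467636e+00, -1.26104614e-01]), 'joint_velocities': array([ 0.00090946, -0.00263105, -0.00014551,  0.00249085, -0.00061294,
        0.00017118]), 'joint_torque': array([ 5.36794978e-04, -4.98245895e+01, -3.90549910e+01, -8.00524276e-05,
        5.71514698e-03,  1.28817584e-05]), 'eef_pos': array([0.16759181, 0.60155297, 0.23029549]), 'tcp_rot': array([-3.13985589e+00, -2.05685191e-04,  2.86979566e+00]), 'ft_force': array([ 0.57060277, -1.25563112,  0.1181541 ]), 'torque': array([0.0359053 , 0.00768733, 0.03447926]), 'grasp_force': 0.0, 'opening': 0.08551628300253912}
```

View pics/top.png

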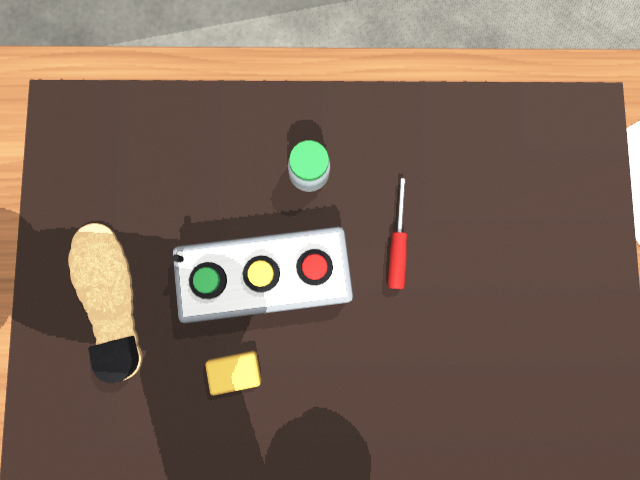

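View pics/scene.png

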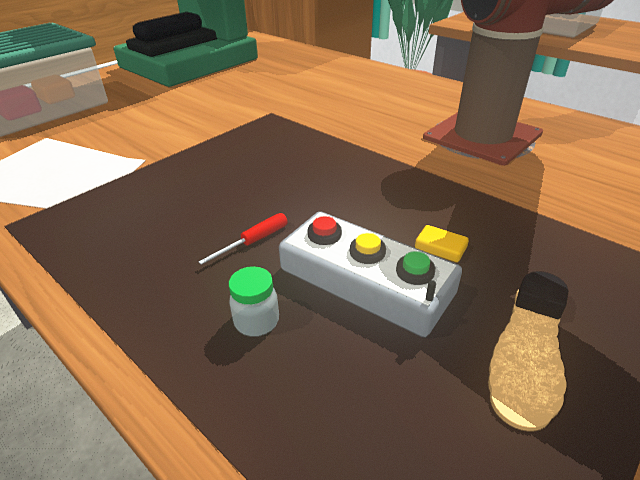

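The top view shows green at (207,280), yellow at (261,273) and red at (315,267). The jar is at (309,165), and a small antenna stands near the green end at (179,258). The scene view agrees: red (324,226), yellow (368,243), green (416,263). Next I triangulate the caps.

```bash
cat >h.py <<'E'
import cv2,numpy as np
def blob(p,uv,r=22):
    hsv=cv2.cvtColor(p,cv2.COLOR_RGB2HSV).astype(int); u,v=uv
    h0=hsv[v,u,0]; dh=abs(hsv[...,0]-h0); dh=np.minimum(dh,180-dh)
    m=((dh<9)&(hsv[...,1]>110)&(hsv[...,2]>50)).astype(np.uint8)
    k=np.zeros_like(m);cv2.circle(k,(u,v),r,1,-1)
    n,l,s,c=cv2.connectedComponentsWithStats(m*k)
    i=l[v,u]; return c[i],s[i]
def ray(uv,K,T):
    d=T[:3,:3]@np.linalg.solve(K,[uv[0],uv[1],1]); return T[:3,3],d
def plane(uv,K,T,z):
    o,d=ray(uv,K,T); return o+d*(z-o[2])/d[2]
def tri(a,b):
    A=[];y=[]
    for o,d in(a,b):
        d=d/np.linalg.norm(d);P=np.eye(3)-np.outer(d,d);A.append(P);y.append(P@o)
    return np.linalg.lstsq(np.vstack(A),np.hstack(y),rcond=None)[0]
E
python3 - <<'E'
from h import *
np.set_printoptions(precision=4,suppress=True)
t=np.load("top.npz");s=np.load("scene.npz")
KT=lambda c:(c["intrinsics"],c["world_from_camera"])
for n,a,b in(("green",(207,280),(416,259)),("yellow",(261,273),(368,240)),("red",(315,267),(324,222)),("jarlid",(309,160),(250,280))):
    ca,sa=blob(t["p"],a,30);cb,sb=blob(s["p"],b,30)
    z=.075 if n=="jarlid" else .084
    T=t["world_from_camera"];K=t["intrinsics"]
    z1=t["d"][a[1],a[0]]
    print(n,ca,sa,cb,sb,"tri",tri(ray(ca,*KT(t)),ray(cb,*KT(s))),"plane",plane(ca,K,T,z),plane(b,*KT(s),z),"depthz",T[2,3]+T[2,:3]@np.linalg.solve(K,[a[0],a[1],1])*z1-0)
# antenna height by depth in top view
T=t["world_from_camera"]
for uv in((179,258),(178,256),(181,260)):
    print((T[:3,3]+ray(uv,*KT(t))[1]*t["d"][uv[1],uv[0]]))
E
```

```text
green [205.7679 279.918 ] [193 267  27  27 573] [416.0842 262.6242] [403 252  27  22 487] tri [0.5692 0.1734 0.0787] plane [0.5689 0.1725 0.084 ] [0.5688 0.1719 0.084 ] depthz 0.08409433455014592
yellow [319.5277 239.4847] [     0      0    640    480 307058] [367.6904 243.3875] [355 233  26  22 449] tri [0.6    0.0572 0.0789] plane [0.6243 0.0175 0.084 ] [0.578 0.099 0.084] depthz 0.08451064452704482
red [314.3855 266.3473] [302 253  26  27 550] [324.0789 225.715 ] [312 216  25  20 393] tri [0.5875 0.0246 0.0782] plane [0.5873 0.0246 0.084 ] [0.5864 0.0238 0.084 ] depthz 0.08193723670083908
jarlid [308.4907 159.8029] [ 289  140   40   41 1243] [250.5652 284.8777] [ 229  266   44   38 1341] tri [0.7402 0.033  0.0727] plane [0.7398 0.0327 0.075 ] [0.7358 0.0278 0.075 ] depthz 0.08029201600586766
[0.5988 0.2098 0.0838]
[0.6015 0.211  0.0847]
[0.5967 0.2098 0.0735]
```

Green and red are 149 mm apart, as they should be (150). Their midpoint matches the yellow ray at (0.578, 0.099), and the depth readings put the caps at about 84 mm. I'll shut the fingers, hover over yellow and check with the wrist camera.

```bash
python3 - <<'E'
from plant import *
from h import *
gripper_to(0.0)
movep([.578,.0986,.17],[np.pi,0,1.694])
o=observe();c=get_calibration("wrist");p,d=get_image("wrist")
cv2.imwrite("pics/w.png",p[...,::-1])
np.savez("w.npz",p=p,d=d,**c)
print(o["time_s"],o["eef_pos"],o["tcp_rot"],o["opening"],o["ft_force"])
K,T=c["intrinsics"],c["world_from_camera"]
P=np.linalg.inv(T)
for n,q in(("y",[.578,.0986,.084]),("g",[.569,.1725,.084]),("r",[.587,.0243,.084])):
    x=K@(P[:3]@np.r_[q,1]);print(n,x[:2]/x[2])
E
```

```text
3.1917 [0.57791365 0.09953266 0.17013679] [ 3.14137598e+00 -2.27037163e-04  1.69541291e+00] 7.207368143042035e-05 [ 0.15395982 -0.11164134  0.75878037]
y [327.17463298 242.66162472]
g [327.53444266 136.88332193]
r [326.81782276 329.92666301]
```

View pics/w.png

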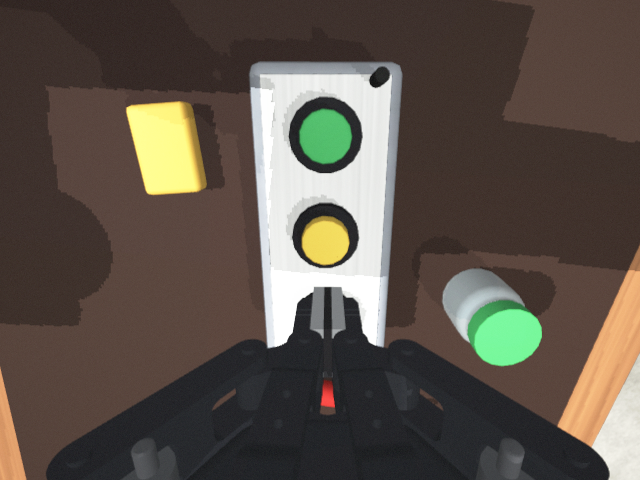

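In the wrist view yellow is at (326,240) and green at (325,136), within about 2 px of the predictions. The knuckles spread across the row and stay clear of the other caps and the jar. Pressing yellow.

```bash
cat >press.py <<'E'
from plant import *
import numpy as np
def press(x,y):
    move_l([x,y,.092],feed=.1)
    s=move_l([x,y,.070],feed=.02,max_force=10)
    a=observe();hold(.4);b=observe()
    move_l([x,y,.12],feed=.08)
    e=observe()
    print(s,a["time_s"],a["eef_pos"],a["ft_force"],b["eef_pos"],b["ft_force"],e["time_s"],e["ft_force"])
E
python3 -c "
from press import *
press(.578,.0986)"
```

```text
True 5.0 [0.57819998 0.09860038 0.07554845] [-3.30399656 -0.74724931  6.1963594 ] [0.5781816  0.09861298 0.07551656] [-1.41406237 -0.73743281  6.74374384] 6.1167 [-0.42480117 -0.50519662 -1.14224943]
```

Yellow bottomed out at z = 75.5 mm with 6.7 N, above the 5 N needed. Now green.

```bash
python3 -c "
from press import *
move_l([.569,.1725,.12],feed=.1)
press(.569,.1725)
move_l([.569,.1725,.22],feed=.15)
import cv2
p,d=get_image('scene');cv2.imwrite('pics/end.png',p[...,::-1]);print(observe()['time_s'])"
```

```text
True 8.2667 [0.5692448  0.17257294 0.07556416] [-1.59137327 -0.04557331  5.05736565] [0.56926855 0.17259808 0.07556107] [-1.58018481 -0.50098683  5.88372529] 9.3833 [ 0.03988429 -0.37228152  0.52144041]
10.25
```

View pics/end.png

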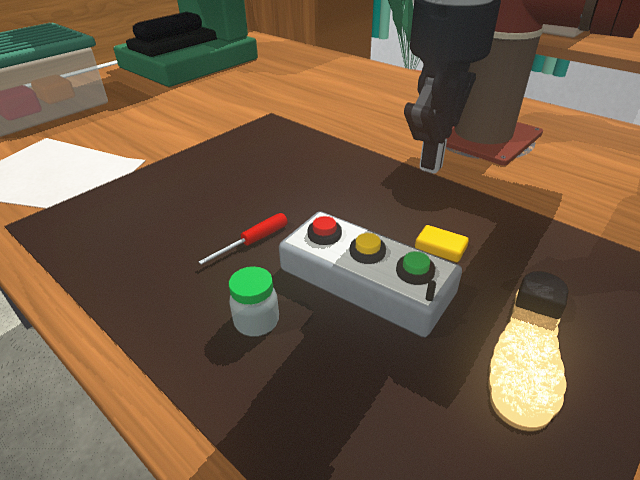

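Both presses stopped at the same height, 75.5 mm, so both reached the hard stop. The final picture shows all three caps up again, the jar unmoved at (253,300) and the arm clear.

```bash
python3 -c "
from plant import *
print(job_done())"
```

```text
the job is handed in; nothing more can be done
None
```

I pressed the yellow button fully down for about half a second, then the green, and both sprang back; I left the red button and the jar untouched and handed the job in at about 10 s.

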